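# Shut the adhesive tub and slide it onto the narrow weighing plate

## Task

The square white tub in the raised guide has a loose orange screw cap: screw the cap fully shut (clockwise seen from above) while the tub stays in the guide, then let go of it. Then, without lifting the tub or dragging it by its cap, push it by its side along the guide and out onto the narrow yellow weighing plate at one end, so that it stands upright and centred on that plate, clear of the guide. Leave the carton, the bottle and the tape core where they are.

Things in the scene. Friction and masses are not known exactly. Their poses are not given: they have to be found in the camera images.
- guide: Raised fixed guide: aluminium deck 110 x 150 mm, top 60 mm above the bench, with two blue rails along its y axis, 8 mm thick, 12 mm high above the deck, 81 mm apart inside (x = -40.5 to 40.5 mm). Open at both ends (y = -75 and +75 mm). Origin: centre of its underside, on the bench; z up.
- tub: Loose square white tub, 78 x 78 x 48 mm, 0.3 to 0.65 kg, too wide to grasp, on the deck between the rails (1.5 mm play each side) near the guide's middle. 73 mm high with its orange cap. Origin: centre of its underside; z up; sides parallel to x and y. A short black mark on its top, on its +x side, shows where the cap's black line points when shut.
- cap (a joint): Round ribbed orange screw cap on the tub, 54 mm across, 22 mm high (51 to 73 mm above the tub's underside), black line from centre to rim. Captive: it only turns about the tub's upright axis. 0 = fully shut (firm stop; the line points along the tub's +x, to the mark); positive = unscrewed, anticlockwise seen from above, at most 1.5 rad. Clockwise shuts it.
- cap_top (a point): Centre of the top face of the orange cap, 73 mm above the tub's underside, on its axis.
- weigher: Fixed weigher at one end of the guide: white foot 100 x 70 x 30 mm with green displays on its x faces, thin stem, narrow yellow plate 85 mm across the guide (x), only 44 mm along it (y). Plate top 59 mm above the bench, 1 mm below the deck; gap from deck's end to plate's near edge 26 to 32 mm. Origin: centre of its underside, on the bench; yaw as the guide.
- weigher_top (a point): Centre of the top face of the yellow plate, where the middle of the tub's underside should come to stand.
- reject: Fixed stand for rejects, of the same shape and size as the weigher but with a red plate and no display, at the guide's other end. Not used.
- carton: Bystander: loose cardboard carton 80 x 120 x 45 mm lying beyond the guide. Origin: centre of its underside.
- bottle: Bystander: loose white bottle with blue cap, 50 mm across, 120 mm high, standing to one side. Origin: centre of its underside.
- tape: Bystander: loose brown tape core (ring) 90 mm across, 48 mm high, lying flat to one side. Origin: centre of its underside.
There are look-alikes about, which are no part of the job. Leave any purple look-alike of the tub alone. What is shaped like the weigher but purple is not meant.

How it is judged (in metres and radians):
On the way, in this order (a step that is already met when the one before it is completed fails the run):
1. the cap is screwed shut while the tub stands in the guide, within 45 mm of the guide's middle (value of joint cap below 0.1 rad and horizontal distance between tub and guide below 0.045 m), for 0.2 s.
2. the tub stands on the yellow plate, clear of the guide (horizontal distance between tub and weigher_top below 0.012 m and contact force between tub and guide below 0.05 N and contact force between tub and weigher above 1 N), for 0.2 s.
At the end, for the whole second after the job is handed in: The cap is shut (within 0.1 rad of its stop) and the tub stands at rest on the yellow plate, its middle within 12 mm of the plate's centre, upright within 0.06 rad, square to the guide within 0.15 rad, its underside on the plate (within 4 mm), carried by the plate and not touching the guide (all of step 2 and value of joint cap below 0.1 rad and z of tub in the frame of weigher_top between -0.004 and 0.004 m and angle between tub's own z axis and vertical below 0.06 rad and angle between the x axis of tub and the x axis of guide, either way round below 0.15 rad and linear speed of tub below 0.01 m/s).
It fails at once if the tub is lifted more than 12 mm above the deck (height (world z) of tub above 0.072 m).
It fails at once if the tub is tipped by more than 0.3 rad (angle between tub's own z axis and vertical above 0.3 rad).
It fails at once if the tub is dragged along by its cap: it has moved more than 40 mm and the fingers, over the cap (tool point within 20 mm of its axis), bear on the tub or cap with more than 1 N (distance of tub from where it was at the start of the episode above 0.04 m and horizontal distance between the grasp point and cap_top below 0.02 m and contact force between the fingers and tub above 1 N).
It fails at once if the carton, the bottle or the tape core is moved by more than 20 mm (distance of any of carton, bottle, tape from where it was at the start of the episode above 0.02 m).
It also fails if it takes over 64 s, if anything falls off the work surface, if the arm or the gripper's body presses on something with over 40 N, if the wrist force passes 120 N, or if a joint passes its speed limit or range.

## Robot

A 6-joint arm with a two-finger parallel gripper is mounted at the origin on the work surface. World frame = base frame: x ahead of the robot, y to its left, z up, the work surface at z = 0. Lengths are in m, angles in degrees, forces in N, time in s.
With the tool pointing down it reaches from about 0.275 to 1 m from the base axis. Payload 8.4 kg.
Tool frame: the origin (TCP) lies between the finger pads, 19 mm behind the fingertips; this is the grasp point; y points along the fingers, x is the direction in which the jaws open and shut, and the axes are right-handed (so a half turn about y gives the same grasp; the last joint's range is limited). The gripper opens to 85 mm and grips with 20 to 120 N. Pads are 22 mm wide; open, the fingers measure 114 mm over their backs; the gripper's body (76 mm by 85 mm) begins 54 mm behind the grasp point. The pads swing forward as they close: fully open they stand 13 mm farther back than shut.
Start: joints at [-71.242, 20.225, 93.587, -0, 66.188, -0.138], TCP at [0.202, -0.591, 0.25] pointing down, gripper open.
Joint ranges: [-150.9, 150.9], [-52.94, 120.26], [3.33, 152.33], [-74.26, 254.26], [0, 154.13], [-172.89, 172.89]. Speed limits (degrees/s): [127.2, 127.2, 159.86, 180, 180, 180].

## Interface

Orientations are given as [roll, pitch, yaw] about the fixed x, y, z axes, in that order (R = Rz(yaw) Ry(pitch) Rx(roll)).
In Python, from cell import bot gives the robot as it stands.
- The arm moves only by the tool apply_moves, never from a script. Its argument "steps" is one flat list of numbers, 5 for each row, row after row: the shift along the tool's x, y, z in m, then the turn about the tool's y in rad, then the opening, from 0 (shut) to 1 (fully open). A call has 1 to 12 rows; each row shifts and turns the commanded pose from where the row before left it, along the tool's axes as they then stand; what a row does not reach is not made up. A row lasts 1/8 s, in which the tool goes at most 62.5 mm and 10.7 degrees, less where a joint would pass 70% of its speed; a pose out of reach is approached as far as the arm can. A call is refused whole if a number of a shift passes 0.0625 or a number of a turn 0.188, either way. A call with a gripper value outside its range is refused whole. The fingers move at their own pace and stop on an object; "squeeze" is the grip in N (left out, the last holds). Time passes only in rows, so rows that do not move let the fingers close. It gives the time, the measured TCP pose, the force and the opening at its end, in the units of the state.
- bot.get_obs(): the state, without advancing time (a new reading comes with each control period).
- bot.read_camera(name): name is "side" or "top"; returns a dict with "color" (400x640x3 uint8, red, green, blue), "camera_matrix" (3x3 intrinsics, pixels), "cam_to_world" (4x4, takes a point from camera to world coordinates). Camera axes: x right, y down, z forward; pixel columns grow to the right and rows downward; lengths in m; the calibration is good to about 2 mm. A picture is of the moment at which its call begins. There is no depth.
- bot.job_done(): hands the job in, once; it reports no verdict.
The state is a dict: "clock": time; "q": joint angles; "qd": joint speeds; "tau": joint torques, N m; "eef_pos": TCP position; "eef_rot": TCP orientation; "ft_force": force on the tool from outside, world axes, zero at the start; "ft_torque": the same for the moment, N m; "opening": finger opening in m.
Only numpy, scipy, OpenCV 4.12 (cv2) and the standard library are available. Lean on these libraries where they do the work, as an engineer would, in place of code of your own. Each camera call takes 0.05 s, during which the arm holds its last target. There are 200 camera calls.

## Working session

There is one attempt and no reset: what is moved stays moved. The work goes in short steps, Python scripts to look and compute and a tool call to move; the robot and the scene stay as the last step left them, time stands still between calls to the robot, and variables do not carry over. Pictures are saved under pics/ and viewed, about 8 in all and at most 12, crops included, and the job is handed in when it is done.

Besides the shell and the picture viewer there is one more tool, called after "Call:" in YAML: its name, and indented under it one key for each argument. apply_moves: Moves the arm, as the interface text tells. Its arguments: {"type":"object","properties":{"steps":{"type":"array"},"squeeze":{"type":"number"}},"required":["steps"]}

```bash
ls; mkdir -p pics; cat > h.py <<'E'
import numpy as np, cv2
from cell import bot
def snap(n,f,crop=None,s=1):
    d=bot.read_camera(n); im=d["color"][:,:,::-1]
    np.savez(f"pics/{f}.npz",**d)
    if crop: x0,y0,x1,y1=crop; im=im[y0:y1,x0:x1]
    cv2.imwrite(f"pics/{f}.png",cv2.resize(im,None,fx=s,fy=s,interpolation=cv2.INTER_CUBIC)); return d
def crop(f,g,c,s):
    im=np.load(f"pics/{f}.npz")["color"][:,:,::-1]; x0,y0,x1,y1=c
    cv2.imwrite(f"pics/{g}.png",cv2.resize(im[y0:y1,x0:x1],None,fx=s,fy=s,interpolation=cv2.INTER_CUBIC))
def px2w(f,u,v,z):
    d=np.load(f"pics/{f}.npz"); T=d["cam_to_world"]
    r=T[:3,:3]@np.linalg.inv(d["camera_matrix"])@[u,v,1]
    return T[:3,3]+r*(z-T[2,3])/r[2]
def w2px(f,p):
    d=np.load(f"pics/{f}.npz"); T=d["cam_to_world"]
    c=d["camera_matrix"]@(T[:3,:3].T@(np.array(p)-T[:3,3])); return c[:2]/c[2]
E
python3 - <<'E'
from h import *
snap("top","t0");snap("side","s0")
o=bot.get_obs();print({k:np.round(v,3) for k,v in o.items()})
for f in("t0","s0"):print(np.load(f"pics/{f}.npz")["cam_to_world"].round(3))
E
```

```text
pics
{'clock': np.float64(0.1), 'q': array([-71.24 ,  20.259,  93.625,   0.   ,  66.188,  -0.138]), 'qd': array([-0.032, -0.071, -0.15 ,  0.101, -0.097, -0.137]), 'tau': array([-1.0000e-03, -6.0635e+01, -3.4282e+01, -0.0000e+00,  4.0000e-03,
       -0.0000e+00]), 'eef_pos': array([ 0.202, -0.591,  0.249]), 'eef_rot': array([-8.9999e+01,  7.1000e-02, -7.1102e+01]), 'ft_force': array([-0.231,  0.753, -0.157]), 'ft_torque': array([-0.001,  0.024,  0.033]), 'opening': np.float64(0.086)}
[[ 0.026 -0.998  0.051  0.537]
 [-1.    -0.027 -0.014 -0.012]
 [ 0.015 -0.051 -0.999  1.14 ]
 [ 0.     0.     0.     1.   ]]
[[-0.992 -0.084  0.09   0.526]
 [-0.122  0.719 -0.684  0.564]
 [-0.007 -0.69  -0.724  0.713]
 [ 0.     0.     0.     1.   ]]
```

View pics/t0.png

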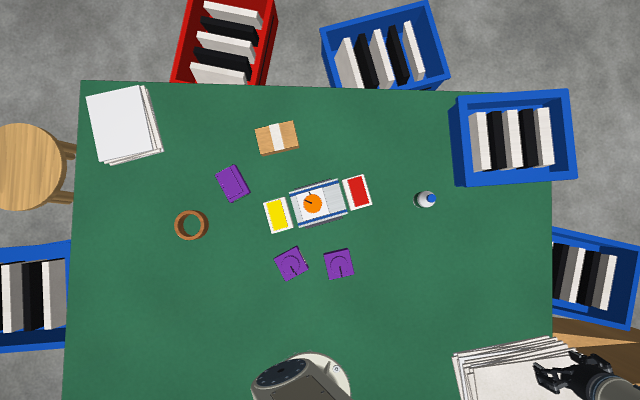

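View pics/s0.png

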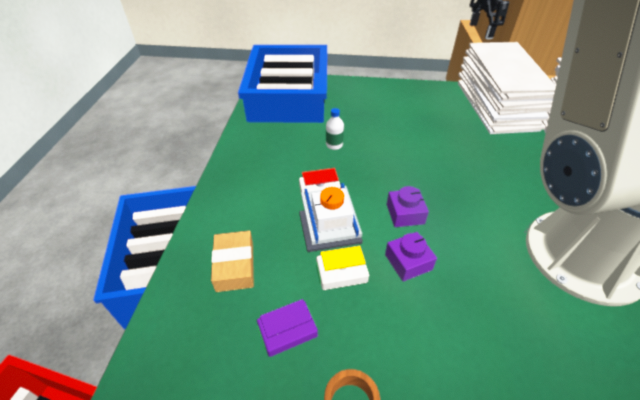

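The top view shows:
- The white tub with its orange cap at (312,203), in the blue-railed guide. This is the one meant. The purple tubs at (291,264) and (339,264) are look-alikes.
- The yellow weigher plate at (278,215) is the target. The red reject at (357,192) and the purple one at (232,182) are not.
- The bystanders: carton (277,138), bottle (426,200), tape (191,225).

I'll confirm with an enlarged crop.

```bash
python3 - <<'E'
from h import *
crop("t0","t0c",(250,160,380,250),6)
crop("s0","s0c",(280,150,400,300),4)
E
```

```text
(no output)
```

View pics/t0c.png

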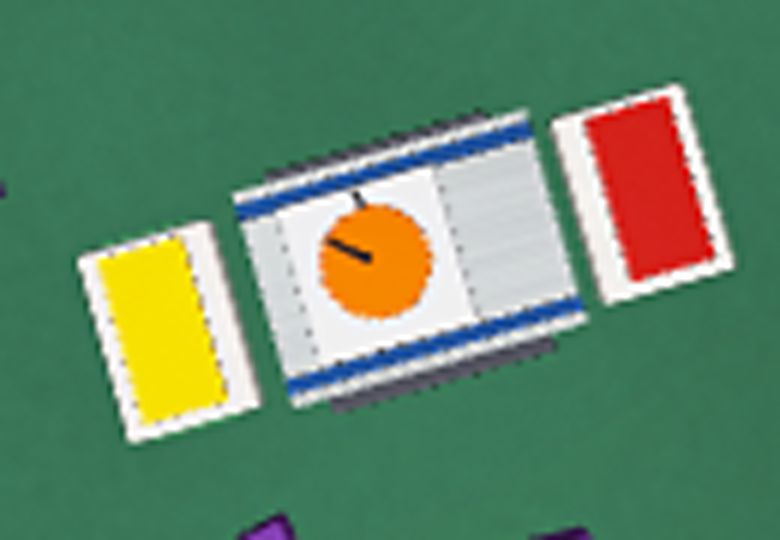

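View pics/s0c.png

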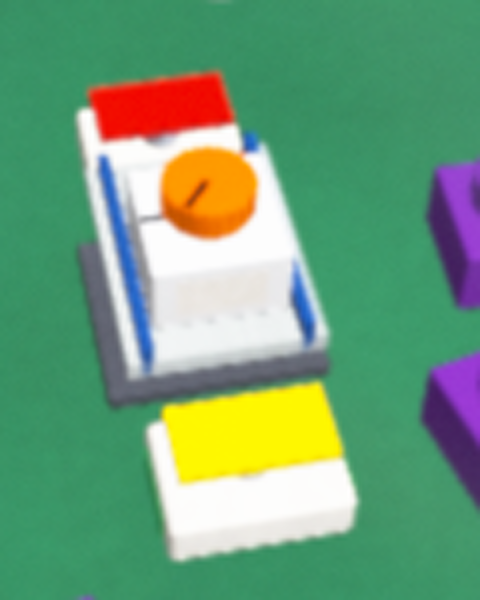

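```bash
cat > m.py <<'E'
from h import *
def P(f,l,z,o=(250,160),s=6): return np.array([px2w(f,o[0]+(x+.5)/s-.5,o[1]+(y+.5)/s-.5,z)[:2] for x,y in l])
if __name__=="__main__":
    Y=P("t0",[(97,262),(185,237),(228,402),(143,426)],.059)
    D=P("t0",[(235,195),(527,113),(587,320),(293,405)],.06)
    R=P("t0",[(585,121),(669,97),(715,259),(633,282)],.059)
    print("yel",Y.mean(0),"deck",D.mean(0),"red",R.mean(0))
    for Q in(Y,D):print("edges",[np.round(np.linalg.norm(Q[i]-Q[i-1]),4) for i in range(4)])
    ax=Y.mean(0)-R.mean(0);print("axis ang y->w",np.degrees(np.arctan2(ax[1],ax[0])),[np.degrees(np.arctan2(*(a-b)[::-1])) for a,b in((D[0],D[1]),(D[3],D[2]),(D[0],D[3]),(D[1],D[2]))])
    c=P("t0",[(376,261),(370,258),(328,240)],.133);print("cap",c);
    m=P("t0",[(353,192),(365,208)],.108);
    T=P("t0",[(277,213),(432,168),(478,318),(320,360)],.108);print("tubtop",T,T.mean(0))
    for a,b in((c[2],c[1]),(m[0],m[1]),(m[0],c[1])):print(np.degrees(np.arctan2(*(a-b)[::-1])))
    for n,u,v,z in(("bottle",426,200,.1),("tape",191,225,.048),("carton",277,138,.045),("p1",291,264,.05),("p2",339,264,.05)):print(n,px2w("t0",u,v,z))
    # side estimate
    print("side cap",P("s0",[(210,184)],.133,(280,150),4),"yel",P("s0",[(162,406),(324,384),(344,463),(180,483)],.059,(280,150),4).mean(0))
E
python3 m.py
```

```text
yel [0.54003248 0.11037415] deck [ 0.57956145 -0.01050686] red [ 0.61668582 -0.12843084]
edges [np.float64(0.0839), np.float64(0.045), np.float64(0.0841), np.float64(0.0433)]
edges [np.float64(0.1075), np.float64(0.1501), np.float64(0.1067), np.float64(0.1508)]
axis ang y->w 107.79596354342337 [np.float64(107.31529880047424), np.float64(107.59408388750428), np.float64(17.15392380882414), np.float64(17.51840548793238)]
cap [[0.57481266 0.00531547]
 [0.57612007 0.00811386]
 [0.58389177 0.02766717]]
tubtop [[ 0.59717221  0.05307114]
 [ 0.62046862 -0.0194916 ]
 [ 0.55017098 -0.04304965]
 [ 0.5284681   0.03078259]] [0.57406998 0.00532812]
68.32405216948307
38.395019188518816
16.3936612957541
bottle [ 0.59364045 -0.31975056  0.1       ]
tape [0.50326252 0.36498649 0.048     ]
carton [0.77233467 0.11893894 0.045     ]
p1 [0.39581522 0.06463261 0.05      ]
p2 [ 0.39927354 -0.07759309  0.05      ]
side cap [[0.5701956 0.0075201]] yel [0.53649123 0.11124353]
```

The crops confirm the white tub, orange cap and yellow plate. From them:
- **Guide yaw:** about 17.5°
- **Cap:** at (0.5745, 0.0055), about 51° open
- **Plate centre:** about (0.540, 0.110)

I'll turn the gripper first.

Call:
apply_moves:
  steps: [0,0,0,-0.175,1,0,0,0,-0.175,1,0,0,0,-0.175,1,0,0,0,-0.175,1,0,0,0,-0.175,1,0,0,0,-0.175,1,0,0,0,-0.175,1,0,0,0,-0.175,1,0,0,0,-0.175,1,0,0,0,-0.175,1]
  squeeze: 40

```text
clock: 1.35
eef_pos: [0.2023, -0.5911, 0.2495]
eef_rot: [-90.0, -0.0, 29.5]
ft_force: [0.4, 0.1, -0.6]
opening: 0.0853
```

```bash
cat > go.py <<'E'
import sys; from h import *
# python3 go.py x y z -> delta in tool axes
o=bot.get_obs(); a=np.radians(o["eef_rot"]); 
from scipy.spatial.transform import Rotation as Ro
R=Ro.from_euler("xyz",a).as_matrix(); t=np.array(list(map(float,sys.argv[1:4])))
print("pos",o["eef_pos"].round(4),"rot",o["eef_rot"].round(2),"t",o["clock"],"F",o["ft_force"].round(2),"open",o["opening"].round(4))
print("tool delta",(R.T@(t-o["eef_pos"])).round(4))
E
python3 go.py .5745 .0055 .25
```

```text
Traceback (most recent call last):
  File "go.py", line 6, in <module>
    print("pos",o["eef_pos"].round(4),"rot",o["eef_rot"].round(2),"t",o["clock"],"F",o["ft_force"].round(2),"open",o["opening"].round(4))
                                                                                                                   ^^^^^^^^^^^^^^^^^^
AttributeError: 'float' object has no attribute 'round'
```

Call:
apply_moves:
  steps: [0.0515,0,0.028,0,1,0.0515,0,0.028,0,1,0.0515,0,0.028,0,1,0.0515,0,0.028,0,1,0.0515,0,0.028,0,1,0.0515,0,0.028,0,1,0.0515,0,0.028,0,1,0.0515,0,0.028,0,1,0.0515,0,0.028,0,1,0.0515,0,0.028,0,1,0.0515,0,0.028,0,1,0.0515,0,0.028,0,1]

```text
clock: 2.85
eef_pos: [0.579, 0.0051, 0.2498]
eef_rot: [-90.0, 0.0, 29.2]
ft_force: [0.2, -0.8, 0.2]
opening: 0.0853
```

```bash
sed -i 's/,"open".*/)/' go.py; python3 go.py .5745 .0055 .131
```

```text
pos [0.579  0.0051 0.2498] rot [-9.000e+01  2.000e-02  2.918e+01] t 2.85 F [ 0.16 -0.81  0.23]
tool delta [-0.0037  0.1188  0.0025]
```

Call:
apply_moves:
  steps: [0,0.03,0,0,1,0,0.03,0,0,1,0,0.02,0,0,1,0,0,0,0,1,0,0,0,0,1]

```text
clock: 3.48
eef_pos: [0.5787, 0.0032, 0.1706]
eef_rot: [-90.0, -0.0, 29.2]
ft_force: [0.9, 0.1, -0.7]
opening: 0.0853
```

```bash
python3 go.py .5745 .0055 .131
```

```text
pos [0.5787 0.0032 0.1706] rot [-9.002e+01 -3.000e-02  2.916e+01] t 3.475 F [ 0.95  0.07 -0.73]
tool delta [-0.0026  0.0396  0.0041]
```

Call:
apply_moves:
  steps: [-0.0026,0.01,0.004,0,1,0,0.015,0,0,1,0,0.0145,0,0,1,0,0,0,0,1,0,0,0,0,1,0,0,0,0,0.5,0,0,0,0,0.5,0,0,0,0,0.5,0,0,0,0,0.5]

```text
clock: 4.6
eef_pos: [0.5738, 0.0052, 0.1311]
eef_rot: [-90.0, 0.0, 29.2]
ft_force: [-2.9, -0.7, 5.4]
opening: 0.0506
```

```bash
python3 go.py .5745 .0055 .131
```

```text
pos [0.5738 0.0052 0.1311] rot [-9.001e+01  3.000e-02  2.917e+01] t 4.6 F [-2.9  -0.72  5.43]
tool delta [ 0.0007  0.0001 -0.0001]
```

```bash
python3 - <<'E'
from h import *
snap("side","s1",(270,110,400,230),6)
E
```

```text
(no output)
```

View pics/s1.png

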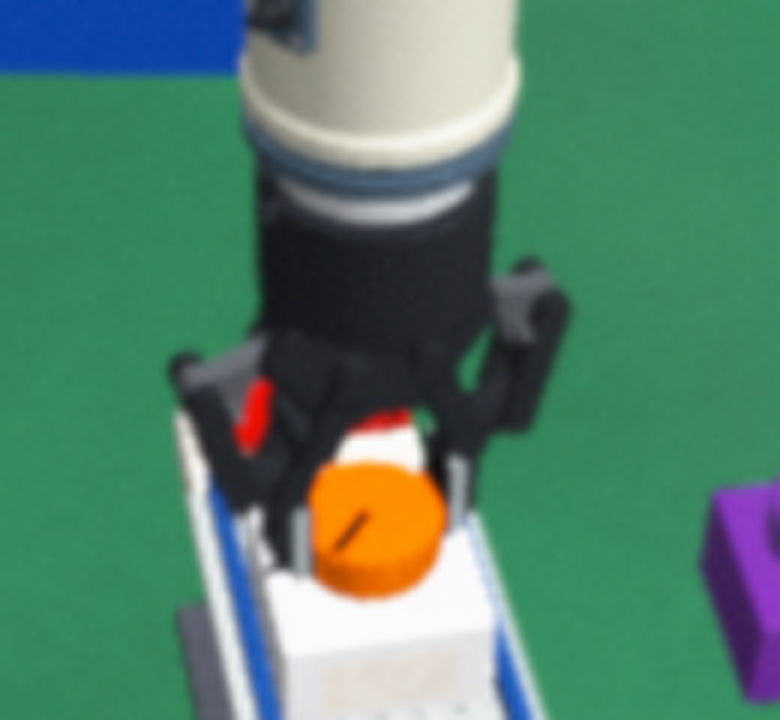

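```bash
python3 - <<'E'
from h import *
a=np.radians(29.2);X=np.array([np.cos(a),np.sin(a),0]);Z=np.array([-np.sin(a),np.cos(a),0])
t=np.array([.5738,.0052,0])
def q(p): 
    u=w2px("s1",p); return ((u-[270,110]+.5)*6-.5).round()
for s in(-1,1):
  for z in(.112,.131,.14): print(s,z,[q(t+s*.0255*X+k*Z+[0,0,z]) for k in(-.011,.011)])
for c in((.5745,.0055),(.570,.0075)): print(q([*c,.133]),q([*c,.111]))
E
```

```text
-1 0.112 [array([417., 511.]), array([442., 552.])]
-1 0.131 [array([419., 475.]), array([444., 515.])]
-1 0.14 [array([419., 457.]), array([445., 498.])]
1 0.112 [array([288., 550.]), array([311., 592.])]
1 0.131 [array([287., 514.]), array([311., 556.])]
1 0.14 [array([287., 496.]), array([311., 538.])]
[364. 511.] [363. 554.]
[376. 516.] [375. 559.]
```

Grip looks sound (pads either side of the cap, on its diameter). Now I'll turn it clockwise.

Call:
apply_moves:
  steps: [0,-0.0005,0,0,0.45,0,0,0,0.1,0.45,0,0,0,0.1,0.45,0,0,0,0.1,0.45,0,0,0,0.1,0.45,0,0,0,0.1,0.45,0,0,0,0.1,0.45,0,0,0,0.1,0.45,0,0,0,0.1,0.45,0,0,0,0,0.45]
  squeeze: 50

```text
clock: 5.9
eef_pos: [0.5737, 0.0052, 0.1312]
eef_rot: [-90.0, 0.0, -16.6]
ft_force: [-3.8, -3.0, 6.3]
opening: 0.0501
```

```bash
python3 - <<'E'
from h import *
snap("side","s2",(270,110,400,230),5)
o=bot.get_obs();print(o["eef_pos"],o["eef_rot"],o["ft_force"],o["ft_torque"],o["opening"],o["tau"][5])
E
```

```text
[0.57371286 0.00521564 0.13124841] [-9.00304069e+01  3.36269704e-02 -1.65478898e+01] [-3.66673426 -2.90304242  5.86509315] [-0.46740308  0.76086695 -0.13976855] 0.05016976788738815 0.2149331895634532
```

View pics/s2.png

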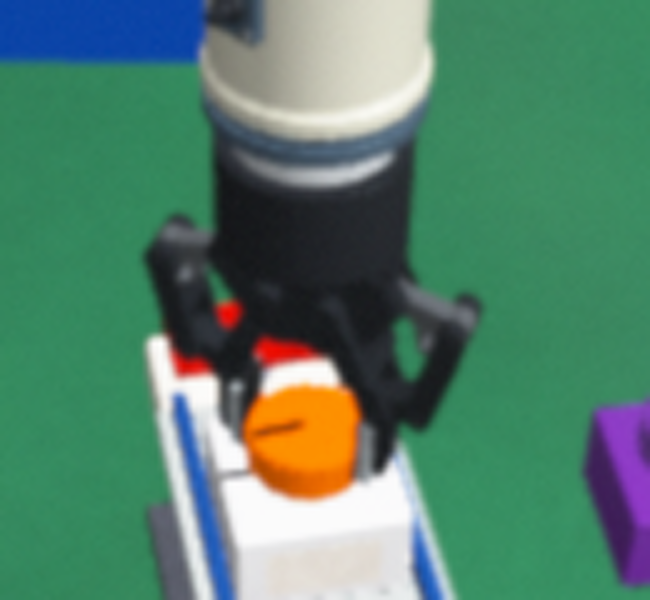

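The cap has turned with the grip and the line is nearly at the mark. I'll go on to the stop.

Call:
apply_moves:
  steps: [0,0,0,0.05,0.45,0,0,0,0.05,0.45,0,0,0,0.05,0.45,0,0,0,0.05,0.45,0,0,0,0,0.45]

```text
clock: 6.58
eef_pos: [0.5717, 0.0057, 0.1312]
eef_rot: [-90.2, 0.2, -27.8]
ft_force: [-11.4, 0.5, 13.5]
opening: 0.0506
```

```bash
python3 - <<'E'
from h import *
from m import P
print([np.degrees(np.arctan2(*(a-b)[::-1])) for a,b in [P("s2",[(254,434),(300,424)],.133,(270,110),5)]])
o=bot.get_obs();print(o["eef_pos"],o["eef_rot"],o["ft_force"],o["ft_torque"],o["opening"],o["tau"][5])
E
```

```text
[np.float64(23.396718444259335)]
[0.57167554 0.00566856 0.13117469] [-90.16662184   0.23547885 -27.81640472] [-11.37136511   0.48030195  13.52350792] [0.13768184 2.13521772 1.71134479] 0.05062440858028319 2.012272998690605
```

The torque rose to about 2 N·m, so the cap is at its stop. I'll release and rise.

Call:
apply_moves:
  steps: [0,0,0,0,1,0,0,0,0,1,0,0,0,0,1,0,0,0,0,1,0,-0.03,0,0,1,0,-0.04,0,0,1,0,-0.03,0,0,1,0,0,0,0,1]

```text
clock: 7.58
eef_pos: [0.5757, 0.0055, 0.2334]
eef_rot: [-89.9, -0.2, -28.1]
ft_force: [-0.4, -0.1, -0.4]
opening: 0.085
```

```bash
python3 - <<'E'
from h import *
snap("side","s3",(280,140,400,240),6)
E
python3 go.py .5745 .0055 .231
```

```text
pos [0.5746 0.0055 0.2317] rot [-89.94  -0.1  -28.13] t 7.625 F [-0.3  -0.28 -0.81]
tool delta [-0.0001  0.0007 -0.    ]
```

View pics/s3.png

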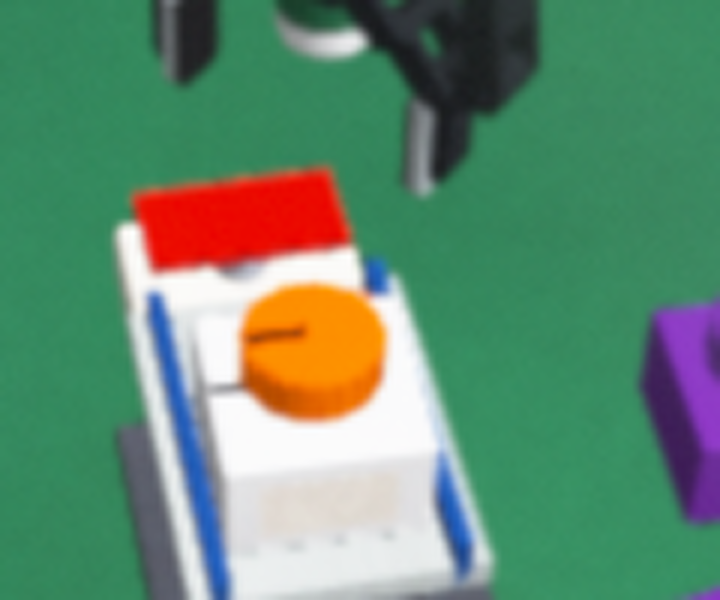

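The cap line is parallel to the tub's +x edge and to the mark, so the cap is shut, and the tub is still in the guide. Now I'll square the gripper to the guide and go behind the tub.

Call:
apply_moves:
  steps: [0,0,0,-0.159,0.45,0,0,0,-0.159,0.45,0,0,0,-0.159,0.45,0,0,0,-0.159,0.45,0,0,0,-0.16,0.45,0,0,-0.036,0,0.45,0,0,-0.036,0,0.45,0,0.03,0,0,0.45,0,0.03,0,0,0.45,0,0,0,0,0.45,0,0,0,0,0.45]

```text
clock: 9.0
eef_pos: [0.5958, -0.0631, 0.1711]
eef_rot: [-90.0, 0.0, 17.5]
ft_force: [0.5, -0.4, 0.5]
opening: 0.0384
```

```bash
python3 go.py .5962 -.063 .094
```

```text
pos [ 0.5958 -0.0631  0.1711] rot [-8.999e+01  2.000e-02  1.748e+01] t 9.0 F [ 0.51 -0.43  0.46]
tool delta [0.0004 0.0771 0.    ]
```

Call:
apply_moves:
  steps: [0,0.03,0,0,0.45,0,0.03,0,0,0.45,0,0.017,0,0,0.45,0,0,0,0,0.45,0,0,0.006,0,0.45,0,0,0.006,0,0.45,0,0,0.006,0,0.45,0,0,0,0,0.45]

```text
clock: 10.0
eef_pos: [0.5903, -0.0455, 0.0943]
eef_rot: [-90.0, -0.0, 17.5]
ft_force: [-0.4, 0.1, -0.3]
opening: 0.0383
```

```bash
python3 - <<'E'
from h import *
snap("side","s4",(270,110,400,230),5)
E
python3 go.py .5962 -.063 .094
```

```text
pos [ 0.5904 -0.0457  0.0943] rot [-9.001e+01 -2.000e-02  1.751e+01] t 10.05 F [-0.48  0.03  0.73]
tool delta [ 0.0003  0.0003 -0.0182]
```

View pics/s4.png

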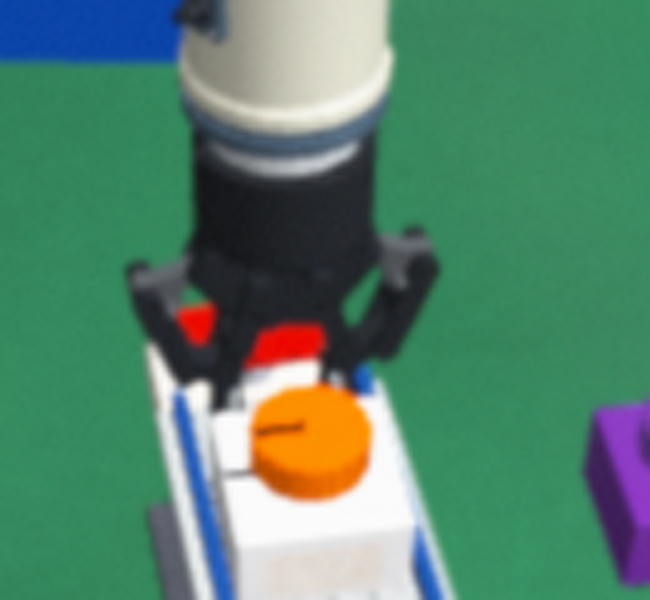

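Shows the fingers behind the tub's near side, not yet touching, cap shut. Now I push.

Call:
apply_moves:
  steps: [0,0,0.004,0,0.45,0,0,0.004,0,0.45,0,0,0.006,0,0.45,0,0,0.006,0,0.45,0,0,0.006,0,0.45,0,0,0.006,0,0.45,0,0,0.006,0,0.45,0,0,0.006,0,0.45,0,0,0.006,0,0.45,0,0,0.006,0,0.45,0,0,0.006,0,0.45,0,0,0.006,0,0.45]

```text
clock: 11.55
eef_pos: [0.5703, 0.019, 0.0944]
eef_rot: [-90.0, -0.0, 17.5]
ft_force: [2.3, -6.5, 5.4]
opening: 0.0387
```

Call:
apply_moves:
  steps: [0,0,0.005,0,0.45,0,0,0.005,0,0.45,0,0,0.004,0,0.45,0,0,0.004,0,0.45,0,0,0.004,0,0.45,0,0,0.003,0,0.45,0,0,0.002,0,0.45,0,0,0,0,0.45]

```text
clock: 12.55
eef_pos: [0.5615, 0.0449, 0.0938]
eef_rot: [-90.0, 0.0, 17.5]
ft_force: [0.3, -0.6, -0.3]
opening: 0.0383
```

```bash
python3 - <<'E'
from h import *
snap("side","s5",(280,150,400,300),4)
E
python3 go.py .5564 .063 .094
```

```text
pos [0.5615 0.0449 0.0938] rot [-8.996e+01  3.000e-02  1.746e+01] t 12.6 F [ 0.63 -0.04 -0.82]
tool delta [ 0.0006 -0.0002  0.0188]
```

View pics/s5.png

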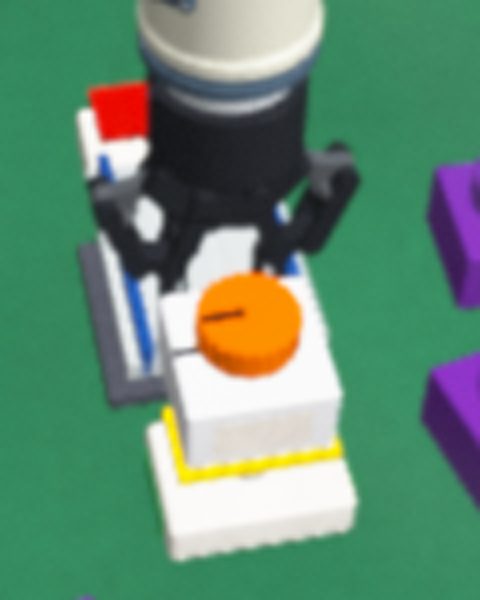

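```bash
python3 - <<'E'
from h import *
from m import P
u=np.array([-.301,.954]);x=np.array([.954,.301])
o=((280,150),4)
Y=P("s5",[(162,406),(324,384),(344,463),(180,483)],.059,*o); c=P("s5",[(249,314)],.132,*o)[0]
print("cap-yel",(Y.mean(0)-c)@u,(Y.mean(0)-c)@x)
F=P("s5",[(192,467),(338,444)],.06,*o); E=P("s5",[(180,483),(344,463)],.059,*o)
print("edge: front beyond plate far",[(f@u-e@u) for f,e in zip(F,E)],"remaining by edge",.017-np.mean([(f-e)@u for f,e in zip(F,E)]), "by centre",.017+.022-(F.mean(0)-Y.mean(0))@u+0)
T=np.array([.5615,.0449]);print("by TCP",(np.array([.540,.1104])-T)@u-.050)
E
```

```text
cap-yel 0.02001359587247738 -0.00014022204825344737
edge: front beyond plate far [np.float64(-0.007505996648034592), np.float64(-0.01104078761567243)] remaining by edge 0.0262733921318535 by centre 0.023858766394150546
by TCP 0.01895849999999999
```

Call:
apply_moves:
  steps: [0,0,0.003,0,0.45,0,0,0.004,0,0.45,0,0,0.004,0,0.45,0,0,0.003,0,0.45,0,0,0.002,0,0.45,0,0,0.001,0,0.45,0,0,0,0,0.45,0,0,0,0,0.45]

```text
clock: 13.6
eef_pos: [0.5567, 0.0608, 0.094]
eef_rot: [-90.0, 0.0, 17.5]
ft_force: [0.8, -1.6, 0.0]
opening: 0.0385
```

```bash
python3 - <<'E'
from h import *
snap("side","s6",(280,180,400,300),5)
E
python3 go.py .5564 .063 .094
```

```text
pos [0.5567 0.0609 0.094 ] rot [-89.99  -0.    17.46] t 13.65 F [ 0.12 -0.09 -0.65]
tool delta [0.0004 0.     0.0021]
```

View pics/s6.png

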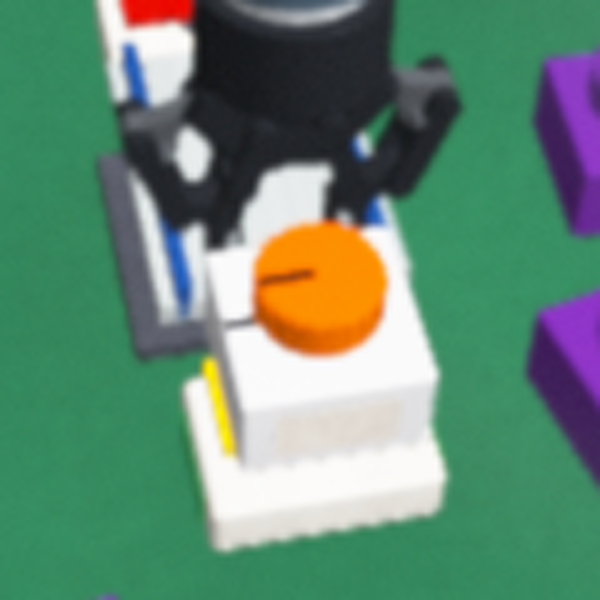

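Call:
apply_moves:
  steps: [0,0,0.002,0,0.45,0,0,0.001,0,0.45,0,0,0,0,0.45,0,0,-0.02,0,0.45,0,0,-0.03,0,0.45,0,-0.04,-0.02,0,0.45,0,-0.06,0,0,0.45,0,-0.06,0,0,0.45,0,0,-0.06,0,0.45,0,0,-0.06,0,0.45,0,0,-0.06,0,0.45,0,0,0,0,0.45]

```text
clock: 15.15
eef_pos: [0.6314, -0.1798, 0.2537]
eef_rot: [-90.0, -0.0, 17.2]
ft_force: [-0.4, 0.2, -0.5]
opening: 0.0383
```

```bash
python3 - <<'E'
from h import *
snap("top","t7",(240,160,350,250),7)
snap("side","s7",(300,190,390,290),6)
E
python3 go.py .5564 .063 .094
```

```text
pos [ 0.6304 -0.1761  0.2535] rot [-8.994e+01  3.000e-02  1.736e+01] t 15.25 F [-0.18 -0.04 -0.04]
tool delta [0.0008 0.1598 0.2501]
```

View pics/t7.png

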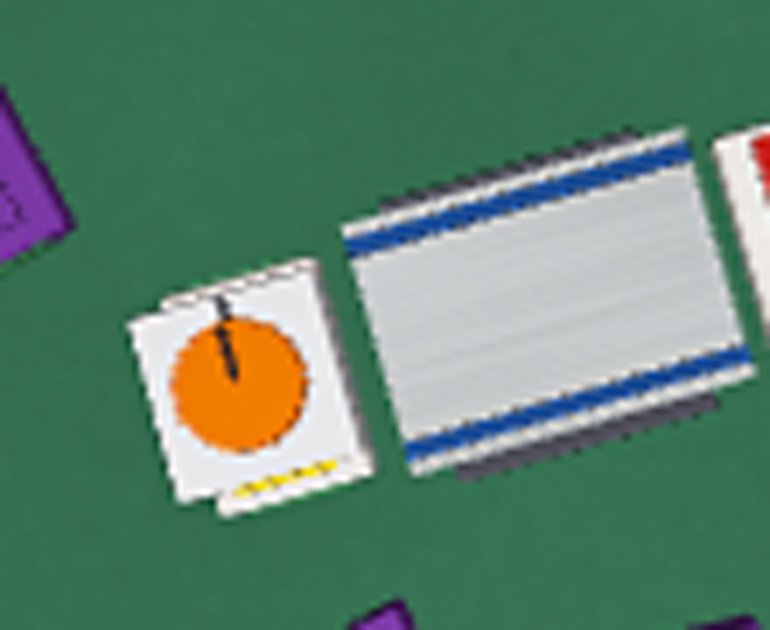

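View pics/s7.png

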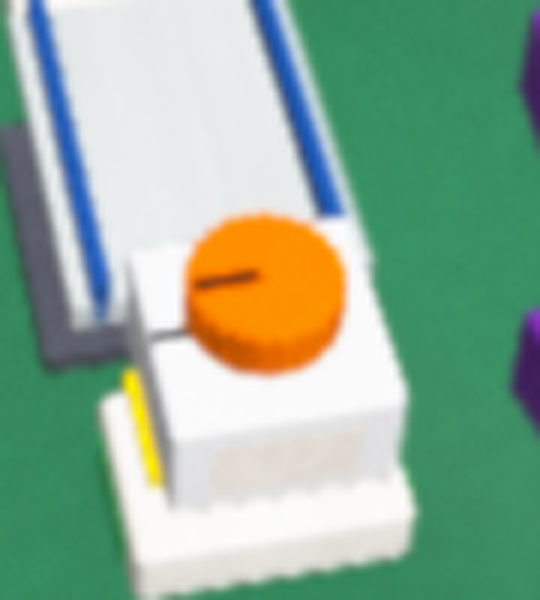

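The top view shows the tub standing clear of the guide on the plate, cap line in line with the mark (224,300)–(235,381), and cap centre at about (238,384). I'll measure the offset.

```bash
python3 - <<'E'
from h import *
from m import P
u=np.array([-.301,.954]);x=np.array([.954,.301])
def org(f):
    h=cv2.cvtColor(np.load(f"pics/{f}.npz")["color"],cv2.COLOR_RGB2HSV)
    m=(cv2.inRange(h,(8,150,100),(20,255,255)));m[:, :290 if f[0]=="s" else 240]=0;m[:,370:]=0;m[:160]=0;m[250 if f[0]=="t" else 300:]=0
    M=cv2.moments(m,True);return M["m10"]/M["m00"],M["m01"]/M["m00"],M["m00"]
Yt=np.array([.5400,.1104]);Ys=np.array([.5365,.1112])
for f,z in(("t0",.131),("t7",.130),("s0",.126),("s7",.125)):
    a,b,n=org(f);p=px2w(f,a,b,z)[:2];Y=Yt if f[0]=="t" else Ys
    print(f,n,p.round(4),"tub-plate along,across",((p-Y)@u).round(4),((p-Y)@x).round(4))
print("line angle",[np.degrees(np.arctan2(*(a-b)[::-1])) for a,b in [P("t7",[(221,327),(235,380)],.132,(240,160),7)]])
T=P("t7",[(128,325),(180,502)],.107,(240,160),7);d=T[0]-T[1];print("tub x edge ang",np.degrees(np.arctan2(d[1],d[0])),"len",np.linalg.norm(d), "far edge along rel plate (exp .039)",(T.mean(0)-Yt)@u)
E
```

```text
t0 257.0 [0.5744 0.005 ] tub-plate along,across -0.1109 0.0011
t7 274.0 [0.5403 0.1104] tub-plate along,across -0.0001 0.0003
s0 438.0 [0.5717 0.0046] tub-plate along,across -0.1123 0.0015
s7 569.0 [0.5387 0.1089] tub-plate along,across -0.0029 0.0014
line angle [np.float64(16.661346723024323)]
tub x edge ang 18.31636903873646 len 0.07441045734605348 far edge along rel plate (exp .039) 0.03890924114172962
```

The tub is centred to within about 3 mm in both cameras, square to the guide, and the cap is shut. I'll hand in.

```bash
python3 -c "
from cell import bot; print(bot.job_done())"
```

```text
the job is handed in; nothing more can be done
None
```

I screwed the orange cap clockwise to its stop, let go, and pushed the white tub by its side along the guide onto the yellow plate. The job is handed in, at about 15 s on the robot's clock. It gave no verdict.

- **Cap:** The torque rose to about 2 N·m at the stop. Afterwards the line pointed at 16.7° and the tub's edge at 18.3°, so the cap is within about 2° (0.03 rad) of shut.
- **Position on the plate:** The top camera puts the tub 0.1 mm off centre along the guide and 0.3 mm across. The side camera says 2.9 mm short and 1.4 mm across. The limit is 12 mm, so both are well inside it.
- **Standing:** The tub looks upright, is square to within about 1°, and is visibly clear of the guide.
- **Bystanders:** The arm's path kept clear of the carton, bottle and tape core, but I did not measure them again at the end.
- **Disagreements:** While gripping, the fingers read about 50.5 mm on the 54 mm cap. I put this down to the ribs or pad compliance. Partway through the push, the edge-based estimate of the distance left was about 5 mm longer than the cap and tool-position estimates. The last top view agreed with those two.

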